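Square up a gingerbread stack and hold it down with the sprung press

TASK

Tap the three gingerbread panels until their edges are flush and the stack sits tight in the corner of the wooden square, then take the sprung press by its handle and hold it upright with its foot centred on the icing dot, pushing lightly, about 5 newtons, so that I can pipe the two open edges. Finish while still holding the press there with its spring partly pushed in; never push hard on the biscuit with it, and leave everything else on the table where it is.

Things in the scene. Friction and masses are not known exactly. Their poses are not given: they have to be found in the camera images.
- jig: assembly square, fixed: light board 170 (x) x 200 (y) x 12 thick, origin under its centre, yaw up to 0.25 rad. Two dark fences, 12 thick, tops at z 32: far fence along y, inner face at x +65; left fence along x, inner face at y +80. Open on the -x and -y sides. A panel tight in the corner has its origin at x +25, y +25, axes parallel to the board's
- panel_low: lowest of three loose gingerbread panels stacked on the board (12 above the table): light brown, each 80 (x) x 110 (y) x 8 thick, about 45 g. Origin: centre of its underside. Each starts 12 to 27 short of the corner both ways, turned up to 0.08 rad, each differently
- panel_mid: middle panel of the stack, same size; origin: centre of its underside, 20 above the table
- panel_top: top panel of the stack, same size, with a red and white icing dot; origin: centre of its underside, 28 above the table
- dot (a point): centre of the icing dot (red, 18 across, in a white ring 24 across) in the middle of the top panel's upper face, 36 above the table
- stand: open wooden tool stand, fixed: foot 110 x 96; its top board (90 x 96 x 14) slopes 20 degrees down to its -x side and has one 40 hole, mouth centre 72 above the table. Highest edge 88 above the table. Origin: centre of its underside; yaw up to 0.4 rad
- press: sprung hand press in the stand's hole, leaning 20 degrees to the stand's -x side; draws out along its axis; 100 g; alike all round. z axis up along the handle; origin on the axis under the collar. White handle 30 across, z 5 to 67; red cap 33 across, to z 80; red collar 52 across, z 0 to 5, rests on the stand; spigot 36 across, z -14 to 0, in the hole; red foot 34 across, face at z -50 when free
- press_foot (a joint): how far the foot is pushed in against its spring, m: 0 = free, 0.018 = hard stop. The push is 1 N at 0 and grows by 0.4 N per mm: 2 N at 2.5 mm, 5 N at 10 mm, 8 N at 17.5 mm
- foot_face (a point): centre of the foot's lower face (34 across); its z axis runs up along the handle
- sprinkles: small pink jar with white lid, 42 across, 62 tall (bystander, loose; origin: centre of its underside)
- spare_biscuit: small square biscuit lying flat, 62 x 62 x 8 (bystander, loose; origin: centre of its underside)
- wafer_tin: dark blue tin of wafer rolls with a gold band, 68 across, 152 tall with the wafers (bystander, loose; origin: centre of its underside)
- bowl: white bowl with a blue and a red spatula lying over its rim towards its +x side, 144 across, 60 tall, spatula ends up to 100 from its axis and 92 above the table (bystander, loose; origin: centre of its underside)
- colour_box: small yellow, blue and red carton, 35 x 85 x 65 tall (bystander, loose; origin: centre of its underside)
- mug: blue mug, 80 across, 92 tall, handle on its +y side (bystander, loose; origin: centre of its underside)
- icing_tub: blue tub with white lid and red spot, 106 across, 82 tall (bystander, loose; origin: centre of its underside)
Mind the look-alikes: they are no part of the job. Leave any grey or purple look-alike of the panel_low alone. Leave any pink look-alike of the press alone.

How it is judged:
By the outcome, as a careful person would: the job done as asked, in the order asked, and still so for the second after the job is handed in, while the arm keeps its last pose, push and grip.
It also fails if it takes over 66 s, if anything falls off the work surface, if the arm or the gripper's body presses on something with over 40 N, if the wrist force passes 120 N, or if a joint passes its speed limit or range.

ROBOT

A 6-joint arm with a two-finger parallel gripper is mounted at the origin on the work surface. World frame = base frame: x ahead of the robot, y to its left, z up, the work surface at z = 0. Lengths are in mm, angles in rad, forces in N, time in s.
With the tool pointing down it reaches from about 350 to 975 mm from the base axis. Payload 7.1 kg.
Tool frame: the origin (TCP) lies on the front face of the gripper's body, between the roots of the fingers; the fingertips stand 80 mm ahead of it and the grasp point (between the pads) lies 61 mm ahead of it (env.tips_ahead is the distance from the TCP to the fingertips, in mm); z points along the fingers, y is the line along which they close (so a half turn about z gives the same grasp; the last joint's range is limited). The gripper opens to 88 mm and grips with 3 to 60 N. Pads are 20 mm wide; open, the fingers measure 115 mm over their backs; the gripper's body (75 mm by 178 mm) begins 61 mm behind the grasp point.
Start: joints at [-1.257, 0.423, 1.63, -0, 1.089, -0.019], TCP at [204.199, -590.685, 302.675] pointing down, gripper open.
Joint ranges: [-3, 3], [-0.9, 2.11], [0.09, 2.58], [-1.31, 4.45], [0.11, 2.69], [-2.54, 2.54]. Speed limits (rad/s): [2.39, 2.39, 3.01, 3.14, 3.14, 3.14].

INTERFACE

Orientations are given as a unit quaternion [x, y, z, w].
In Python, from station import env, set_gripper, viewer, workorder gives the robot as it stands. Calls block until the motion is done:
- env.reach(position, orientation): joint-space move of the TCP to a pose.
- env.move_l(position, rot=None, rate=150, f_stop=None): straight line of the TCP; rot=None keeps the orientation; rate is the mean speed in mm/s. With f_stop (N) it stops when the force on the tool has changed by that much, and returns True; else False.
- env.move_joints(angles): joint-space move.
- set_gripper(opening): finger opening in mm; the grip force is fixed at half the most; returns when the fingers have stopped.
- env.hold(seconds).
- env.ik(position, orientation): joint angles nearest the present ones, or None.
- env.read_state(): the state.
- viewer.camera(name): name is "scene" or "top" or "wrist"; returns the picture (384x512x3 uint8, blue, green, red); there is no depth.
- viewer.camera_params(name): a dict with "fx", "fy", "cx", "cy" (pixels), "dist" ([k1, k2, p1, p2, k3] as OpenCV has them; the pictures are not rectified), "pose" (4x4, takes a point from camera to world coordinates); the wrist camera has in their place "tool_from_camera" (4x4, takes a point from camera to tool coordinates, whose origin is the TCP and whose axes are the flange's). Camera axes: x right, y up, looking along -z (the intrinsics and any distortion apply to the point x, -y, -z); pixel columns grow to the right and rows downward; lengths in mm; the calibration is good to about 2 mm. A picture is of the moment at which its call begins: read the wrist's pose just before it. camera_params takes no time and is no camera call.
A pose or a line that the arm cannot do raises env.IKError and nothing moves.
- workorder.sign_off(): hands the job in; it is judged then, once.
The state is a dict: "time_s": time; "qpos": joint angles; "dq": joint speeds; "tau": joint torques, N m; "tool_pos": TCP position; "orientation": TCP orientation; "force": force on the tool from outside, world axes, zero at the start; "wrist_torque": the same for the moment, N m; "width": finger opening in mm; "grip_force": force on a finger pad.
Only numpy, scipy, OpenCV 4.12 (cv2) and the standard library are available. Lean on these libraries where they do the work, as an engineer would, in place of code of your own. Each camera call takes 0.05 s, during which the arm holds its last target. There are 200 camera calls.

## Working session

There is one attempt and no reset: what is moved stays moved. The work goes in short steps, each a Python script; the robot and the scene stay as the last script left them, time stands still between calls to the robot, and variables do not carry over. Pictures are saved under pics/ and viewed, at most 10 in all, crops included, and the job is handed in when it is done.

```bash
ls; mkdir -p pics
python3 - <<'E'
from station import env, set_gripper, viewer, workorder
import cv2,numpy as np
a=viewer.camera("scene");b=viewer.camera("top")
cv2.imwrite("pics/s0.png",a);cv2.imwrite("pics/t0.png",cv2.resize(b,(800,600),interpolation=cv2.INTER_CUBIC))
for n in("scene","top","wrist"):print(viewer.camera_params(n))
s=env.read_state();print(s)
E
```

```text
pics
{'fx': 379.30395969228164, 'fy': 379.30395969228164, 'cx': 254.29796169135616, 'cy': 193.91487334183222, 'dist': array([-0.06313798,  0.        ,  0.        ,  0.        ,  0.        ]), 'pose': array([[ 2.46817469e-01, -8.15816401e-01,  5.22995924e-01,
         1.12700548e+03],
       [ 9.69061135e-01,  2.08502424e-01, -1.32088064e-01,
        -1.44154973e+02],
       [-1.28630946e-03,  5.39416665e-01,  8.42038008e-01,
         1.01472359e+03],
       [ 0.00000000e+00,  0.00000000e+00,  0.00000000e+00,
         1.00000000e+00]])}
{'fx': 371.2883572134969, 'fy': 371.2883572134969, 'cx': 257.02906163378316, 'cy': 194.40162262473197, 'dist': array([-0.11949268,  0.        ,  0.        ,  0.        ,  0.        ]), 'pose': array([[-1.24714921e-02,  9.79192285e-01, -2.02551058e-01,
         2.83695587e+02],
       [-9.99906907e-01, -1.33341149e-02, -2.89473380e-03,
         8.95715391e+00],
       [-5.53534009e-03,  2.02496100e-01,  9.79267425e-01,
         1.36756179e+03],
       [ 0.00000000e+00,  0.00000000e+00,  0.00000000e+00,
         1.00000000e+00]])}
{'fx': 320.904431642501
[... 538 characters left out ...]
1, 'qpos': array([-1.25702954e+00,  4.23782844e-01,  1.63057878e+00, -1.42277750e-05,
        1.08861027e+00, -1.89868884e-02]), 'dq': array([-1.09614678e-03,  4.51201749e-04, -9.33781840e-04,  4.89900007e-04,
        7.23090325e-05, -6.28419251e-04]), 'tau': array([-1.59829251e-04, -5.45610917e+01, -2.74324214e+01,  6.46445341e-02,
        1.88552414e-02, -1.27199473e-05]), 'tool_pos': array([ 204.06627428, -590.34475253,  301.98152586]), 'orientation': array([ 9.86190490e-01,  1.65613531e-01, -1.07507895e-04, -6.81219400e-04]), 'force': array([ 0.25794464,  0.18185034, -0.65455979]), 'wrist_torque': array([ 0.00546283, -0.04430319, -0.06537649]), 'grip_force': 0.0, 'width': 87.89248616984}
```

View pics/t0.png

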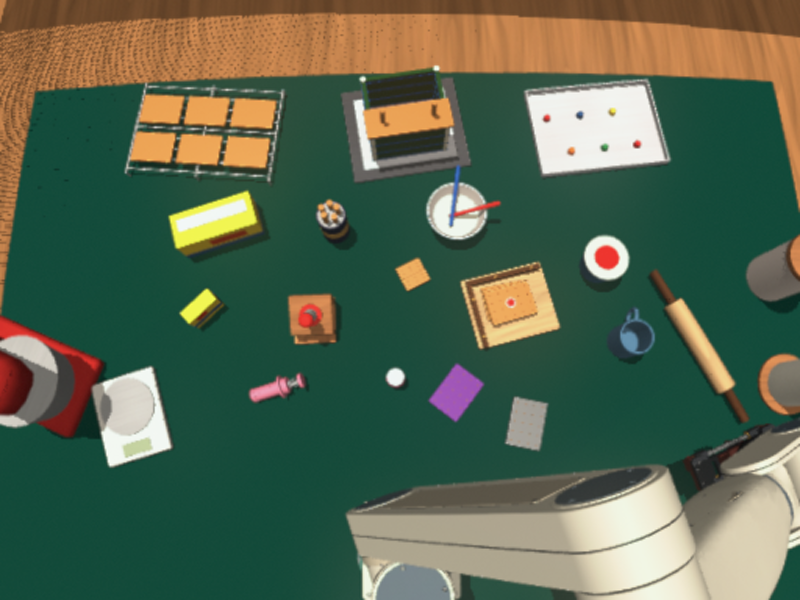

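View pics/s0.png

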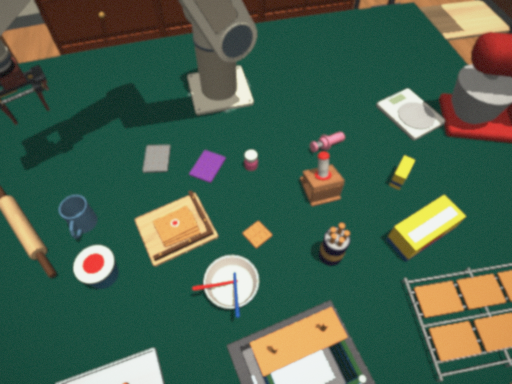

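Top view (800-scale): dot at (511,302), press cap about (308,312), jig corners about (462,280), (543,263), (559,327), (481,348). In the scene view the dot is at (175,223) and the cap at (323,156). The pink press, the purple panel and the grey panel are the look-alikes to leave alone.

```bash
cat > h.py <<'E'
from station import env, set_gripper, viewer, workorder
import cv2,numpy as np
from scipy.spatial.transform import Rotation as R
def cam(n,st=None):
    p=viewer.camera_params(n)
    if n=="wrist":
        T=np.eye(4);T[:3,:3]=R.from_quat(st["orientation"]).as_matrix();T[:3,3]=st["tool_pos"];p["pose"]=T@p["tool_from_camera"]
    return p
def ray(p,uv):
    K=np.array([[p["fx"],0,p["cx"]],[0,p["fy"],p["cy"]],[0,0,1]])
    q=cv2.undistortPoints(np.array([[uv]],float),K,p["dist"])[0,0]
    return p["pose"][:3,3],p["pose"][:3,:3]@np.array([q[0],-q[1],-1])
def onz(p,uv,z):
    o,d=ray(p,uv);return o+d*(z-o[2])/d[2]
def tri(obs):
    A=0;b=0
    for p,uv in obs:
        o,d=ray(p,uv);d=d/np.linalg.norm(d);M=np.eye(3)-np.outer(d,d);A=A+M;b=b+M@o
    return np.linalg.solve(A,b)
def proj(p,X):
    T=np.linalg.inv(p["pose"]);c=T[:3,:3]@np.asarray(X,float)+T[:3,3];c=c*[1,-1,-1]
    K=np.array([[p["fx"],0,p["cx"]],[0,p["fy"],p["cy"]],[0,0,1]])
    return cv2.projectPoints(c.reshape(1,1,3),np.zeros(3),np.zeros(3),K,p["dist"])[0].ravel()
def down(yaw): # tool y along direction yaw+90deg ... tool x at angle yaw, z down
    c,s=np.cos(yaw),np.sin(yaw)
    return R.from_matrix(np.array([[c,s,0],[s,-c,0],[0,0,-1]]).T if 0 else np.column_stack([[c,s,0],[s,-c,0],[0,0,-1]])).as_quat()
E
sed -i 's/np.array(\[\[c,s,0\],\[s,-c,0\],\[0,0,-1\]\]).T if 0 else //' h.py
python3 - <<'E'
from h import *
t,s=cam("top"),cam("scene")
k=.64
print("dot",tri([(t,(511*k,302*k)),(s,(175,223))]),"cap",tri([(t,(308*k,312*k)),(s,(323,156))]))
for n,uv,z in [("c1",(462,280),12),("c2",(543,263),12),("c3",(559,327),12),("c4",(481,348),12),("mug",(636,335),92),("tub",(606,257),82),("bowl",(456,211),60),("bisc",(412,274),8),("spr",(396,377),62),("tin",(332,214),152),("box",(202,308),65),("stand",(312,318),60)]:
    print(n,onz(t,np.array(uv)*k,z).round())
d=tri([(t,(511*k,302*k)),(s,(175,223))])
for yaw in(0,np.pi,.2+np.pi):
    print(yaw,env.ik([d[0]-40,d[1],330],down(yaw)),env.ik([d[0]-40,d[1],110],down(yaw)), env.ik([d[0]-40,d[1],110],down(yaw-1.57)),env.ik([d[0]-40,d[1],110],down(yaw+1.57)))
E
```

```text
dot [ 559.78724925 -242.50483774   36.87283583] cap [518.70164567 212.68367298 158.51848279]
c1 [ 621. -133.   12.]
c2 [ 661. -333.   12.]
c3 [ 502. -362.   12.]
c4 [ 455. -173.   12.]
mug [ 468. -516.   92.]
tub [ 655. -466.   82.]
bowl [ 779. -120.   60.]
bisc [638. -13.   8.]
spr [386.  27.  62.]
tin [741. 165. 152.]
box [549. 478.  65.]
stand [524. 219.  60.]
0 [-4.57276931e-01  3.17069688e-01  1.72142788e+00 -4.44089210e-16
  1.10309508e+00  1.11351940e+00] [-4.57276931e-01  6.30519578e-01  1.83850922e+00 -4.44089210e-16
  6.72563853e-01  1.11351940e+00] None [-4.57276931e-01  6.30519578e-01  1.83850922e+00 -4.44089210e-16
  6.72563853e-01 -4.56480604e-01]
3.141592653589793 [-4.57276931e-01  3.17069688e-01  1.72142788e+00 -4.44089210e-16
  1.10309508e+00 -2.02807326e+00] [-4.57276931e-01  6.30519578e-01  1.83850922e+00 -4.44089210e-16
  6.72563853e-01 -2.02807326e+00] [-4.57276931e-01  6.30519578e-01  1.83850922e+00 -4.44089210e-16
  6.72563853e-01 -4.58073258e-01] None
3.3415926535897933 [-4.57276931e-01  3.17069688e-01  1.72142788e+00 -4.44089210e-16
  1.10309508e+00 -2.22807326e+00] [-4.57276931e-01  6.30519578e-01  1.83850922e+00 -4.44089210e-16
  6.72563853e-01 -2.22807326e+00] [-4.57276931e-01  6.30519578e-01  1.83850922e+00 -4.44089210e-16
  6.72563853e-01 -6.58073258e-01] [-4.57276931e-01  6.30519578e-01  1.83850922e+00 -4.44089210e-16
  6.72563853e-01  2.48511205e+00]
```

Run:
```python
from h import *
import pickle
out=[]
def snap(n,pos,yaw):
    env.reach(pos,down(yaw));env.hold(.3)
    st=env.read_state();im=viewer.camera("wrist");cv2.imwrite(f"pics/{n}.png",im);out.append((n,st,im));return im
snap("j1",[500,-260,300],0.2)
snap("p1",[430,200,330],0.0)
snap("p2",[500,290,330],0.0)
pickle.dump({n:cam("wrist",s) for n,s,_ in out},open("cams.pkl","wb"))
cv2.imwrite("pics/j1b.png",cv2.resize(out[0][2],(800,600),interpolation=cv2.INTER_CUBIC))
cv2.imwrite("pics/pp.png",cv2.resize(np.hstack([out[1][2][:,60:452],out[2][2][:,60:452]]),(784,384)))
print(env.read_state()["time_s"])
```

```text
5.0167
```

View pics/j1b.png

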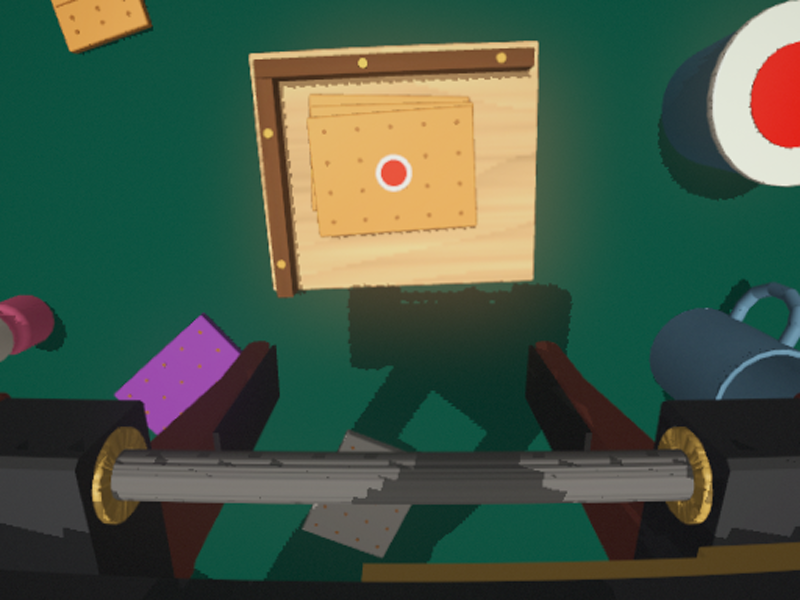

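View pics/pp.png

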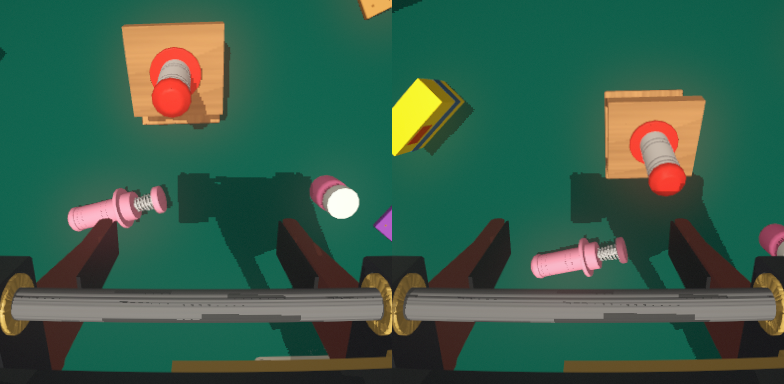

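Jig view: board corners at (534,280), (538,42) and (249,55), dot at (394,173) (800-scale). The press leans towards the robot in both stand views, with collar and cap centres at crop pixels (175,74)/(171,98) in p1 and (654,145)/(667,179) in p2.

Run:
```python
from h import *
import pickle
from scipy.optimize import least_squares as LS
c=pickle.load(open("cams.pkl","rb"));k=.64
B=[((-85,-100),(534,280)),((85,-100),(538,42)),((85,100),(249,55))]
W=[onz(c["j1"],np.array(u)*k,12)[:2] for _,u in B]
def f(p):
    cc,s=np.cos(p[2]),np.sin(p[2]);M=np.array([[cc,-s],[s,cc]])
    return np.concatenate([M@b[0]+p[:2]-w for b,w in zip(B,W)])
r=LS(f,[560,-245,.2]);print("jig",r.x,r.fun.round(1))
print("dot j1",onz(c["j1"],np.array((394,173))*k,36), tri([(c["j1"],np.array((394,173))*k),(cam("top"),np.array((511,302))*k)]))
p1,p2=c["p1"],c["p2"]
col=tri([(p1,(235.5,74)),(p2,(322,145))]);cap=tri([(p1,(231.5,98)),(p2,(335,179))])
print(col,cap,cap-col)
# red-mask based model fit: press origin + azimuth, tilt 20 fixed
def red(n):
    im=cv2.imread(f"pics/{n}.png").astype(int);m=((im[...,2]>150)&(im[...,1]<95)&(im[...,0]<90)).astype(np.uint8)
    nn,l,s,ce=cv2.connectedComponentsWithStats(m);return [(s[i],ce[i].round(1)) for i in range(1,nn) if s[i][4]>200]
for n in("p1","p2"):print(n,red(n))
def outl(P,p):
    o=p[:3];ax=np.array([np.sin(p[4])*np.cos(p[3]),np.sin(p[4])*np.sin(p[3]),np.cos(p[4])])
    e1=np.cross(ax,[0,1,0]);e1/=np.linalg.norm(e1);e2=np.cross(ax,e1)
    g=lambda z,rad:np.array([proj(P,o+ax*z+rad*(np.cos(t)*e1+np.sin(t)*e2)) for t in np.linspace(0,6.28,40)])
    bb=lambda q:np.r_[q.min(0),q.max(0)]
    return bb(np.vstack([g(0,26),g(5,26)])),bb(np.vstack([g(67,16.5),g(80,16.5)]))
# crop-space bbox -> full
C1=np.array([149,47,202,np.nan]);K1=np.array([153,78,191,117]);C2=np.array([629,120,680,np.nan]);K2=np.array([648,163,687,196])
C1,K1=[a+[60,0,60,0] for a in(C1,K1)];C2,K2=[a-[332,0,332,0] for a in(C2,K2)]
def g(p):
    a,b=outl(p1,p);d,e=outl(p2,p)
    return np.r_[(a-C1)[:3],b-K1,(d-C2)[:3],e-K2]
r=LS(g,[col[0],col[1],70,3.1,.35],x_scale=[1,1,1,.05,.05]);print(r.x.round(3),r.fun.round(1))
```

```text
jig [ 5.57860243e+02 -2.44518719e+02  2.45092201e-01] [-1.2 -0.7  1.1 -0.5  0.   1.2]
dot j1 [ 558.27439032 -241.56769796   36.        ] [ 558.23439478 -242.16301578   45.65970173]
[526.92425766 223.06845071  78.40181436] [504.50917836 222.36436397 137.3348491 ] [-22.4150793   -0.70408674  58.93303474]
p1 [(array([ 210,   47,   52,   72, 2220], dtype=int32), array([233.7,  83.5]))]
p2 [(array([298, 120,  49,  43, 786], dtype=int32), array([319.5, 136. ])), (array([317, 163,  37,  33, 947], dtype=int32), array([334.7, 178.8]))]
[5.28526e+02 2.22347e+02 6.63760e+01 3.16600e+00 3.42000e-01] [ 1.6 -0.   0.2 -1.1 -1.7  1.5  3.1 -0.2 -0.9 -1.9 -0.7 -3.2  0.5  2.7]
```

```bash
cat > push.py <<'E'
from h import *
J=np.array([557.9,-244.5]);Y=.245
M=np.array([[np.cos(Y),-np.sin(Y)],[np.sin(Y),np.cos(Y)]])
def P(x,y,z):return [*(M@[x,y]+J),z]
def loc():
    return (M.T@(env.read_state()["tool_pos"][:2]-J)).round(1)
def push(ax,lat,start,end,f,open_,zt=96,pre=None):
    q=down(Y if ax==0 else Y+np.pi/2)
    g=(lambda s,z:P(s,lat,z)) if ax==0 else (lambda s,z:P(lat,s,z))
    env.reach(g(start,150),q); set_gripper(open_)
    env.move_l(g(start,zt),rate=120); env.hold(.15)
    f0=env.read_state()["force"]
    if pre is not None: env.move_l(g(pre,zt),rate=60)
    hit=env.move_l(g(end,zt),rate=25,f_stop=f); st=env.read_state()
    print("xy"[ax],hit,loc(),st["tool_pos"][2].round(1),(st["force"]-f0).round(1))
    env.move_l(g(loc()[ax]-10,zt),rate=80); env.move_l(g(loc()[ax],150),rate=200)
E
python3 - <<'E'
from push import *
push(0,5,-68,-18,6,60)
push(1,25,-82,-32,6,36)
env.move_l(P(-60,25,300),rate=300);env.reach(P(-65,10,300),down(Y));env.hold(.2)
st=env.read_state();im=viewer.camera("wrist");print(st["time_s"])
import pickle;pickle.dump(cam("wrist",st),open("j2.pkl","wb"))
cv2.imwrite("pics/j2.png",im);cv2.imwrite("pics/j2b.png",cv2.resize(im[0:230,120:400],None,fx=2.6,fy=2.6,interpolation=cv2.INTER_CUBIC))
E
```

```text
x True [-25.6   5.2] 95.6 [-0.2  1.6 -0. ]
y True [ 24.9 -42.9] 95.9 [ 0.5 -0.7  0.2]
17.9083
```

View pics/j2b.png

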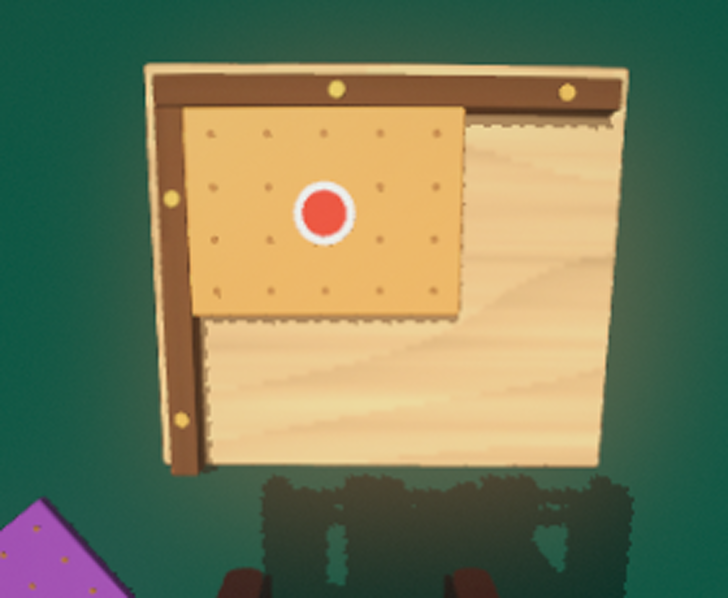

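The stack looks square and tight in the corner, with the dot at crop (324,213). I'll give a light second tap each way, remeasure the dot, then go and take the press.

Run:
```python
from push import *
push(0,22,-42,-18,8,60)
push(1,25,-60,-32,8,36)
obs=[];
for x,y in((-65,0),(-65,60)):
    env.reach(P(x,y,270),down(Y));env.hold(.25)
    st=env.read_state();im=viewer.camera("wrist");p=cam("wrist",st)
    a=im.astype(int);m=((a[...,2]>150)&(a[...,1]<110)&(a[...,0]<110)).astype(np.uint8)
    n,l,s,c=cv2.connectedComponentsWithStats(m)
    for i in range(1,n):
        if 80<s[i][4]<1500:
            w=onz(p,c[i],36)
            print(s[i],c[i].round(1),w.round(1),(M.T@(w[:2]-J)).round(1))
            if abs(s[i][2]-s[i][3])<4: obs.append((p,c[i]))
print(tri(obs) if len(obs)==2 else len(obs),P(25,25,36),env.read_state()["time_s"])
cv2.imwrite("pics/j3.png",im)
# press grasp IK check
O=np.array([528.5,222.3,71.]);az=3.166;t=np.deg2rad(20)
ax=np.array([np.sin(t)*np.cos(az),np.sin(t)*np.sin(az),np.cos(t)])
for ty in (1,-1):
    y=ty*np.array([-np.sin(az),np.cos(az),0]);z=-ax;x=np.cross(y,z)
    q=R.from_matrix(np.column_stack([x,y,z])).as_quat()
    for h in (105,210): 
        print(ty,h,x.round(2),env.ik(O+ax*h,q))
```

```text
x True [-25.4  22.3] 95.6 [ 0.4 -1.   0.4]
y True [ 25.  -42.8] 96.0 [-0.6 -3.1  0.9]
[224  71  17  18 255] [232.   79.3] [ 577.5 -213.4   36. ] [26.5 25.5]
[287  71  17  18 254] [295.1  79.7] [ 577.6 -213.6   36. ] [26.6 25.2]
[ 17 187  27  15  86] [ 33.4 192.4] [404.2  23.3  36. ] [-84.2 297.1]
[ 577.45967058 -213.48236962   37.53048976] [np.float64(576.0895250046016), np.float64(-214.1826587559698), 36] 27.8333
1 105 [0.94 0.02 0.34] [ 0.46204894  0.44362428  2.05934064 -0.43563343  0.35063587  2.39714391]
1 210 [0.94 0.02 0.34] [ 0.49692706  0.22012418  2.06997629 -0.29831161  0.55817322  2.27370595]
-1 105 [-0.94 -0.02 -0.34] [ 0.46204894  0.44362428  2.05934064 -0.43563343  0.35063587 -0.74444874]
-1 210 [-0.94 -0.02 -0.34] [ 0.49692706  0.22012418  2.06997629 -0.29831161  0.55817322 -0.86788671]
```

```bash
cat > pr.py <<'E'
from push import *
O=np.array([528.5,222.3,71.]);az=3.166;t=np.deg2rad(20)
def frame(ty,az=az):
    ax=np.array([np.sin(t)*np.cos(az),np.sin(t)*np.sin(az),np.cos(t)])
    y=ty*np.array([-np.sin(az),np.cos(az),0]);z=-ax
    return ax,R.from_matrix(np.column_stack([np.cross(y,z),y,z])).as_quat()
E
python3 - <<'E'
from pr import *
import pickle
env.reach(P(115,25,270),down(Y+np.pi));env.hold(.25)
st=env.read_state();im=viewer.camera("wrist");p=cam("wrist",st)
a=im.astype(int);m=((a[...,2]>150)&(a[...,1]<110)&(a[...,0]<110)).astype(np.uint8)
n,l,s,c=cv2.connectedComponentsWithStats(m)
for i in range(1,n):
    if 80<s[i][4]<1500:print(s[i],c[i].round(1),onz(p,c[i],36).round(1))
set_gripper(75)
pk={};v=[]
for ty in(-1,1):
    ax,q=frame(ty)
    env.reach(O+ax*260,q);env.hold(.25)
    st=env.read_state();im=viewer.camera("wrist");pk[ty]=cam("wrist",st);cv2.imwrite(f"pics/a{ty}.png",im);v.append(im)
pickle.dump(pk,open("a.pkl","wb"));print(st["time_s"])
cv2.imwrite("pics/aa.png",np.hstack([cv2.resize(i[0:260,160:360],None,fx=2,fy=2,interpolation=cv2.INTER_CUBIC) for i in v]))
E
```

```text
[ 312    6   17  118 1135] [320.   67.6] [ 550.3 -158.3   36. ]
[247  72  18  20 272] [255.5  81.5] [ 577.4 -213.6   36. ]
[ 29 329  14  14 120] [ 35.9 334.8] [ 926.2 -405.2   36. ]
36.3417
```

View pics/aa.png

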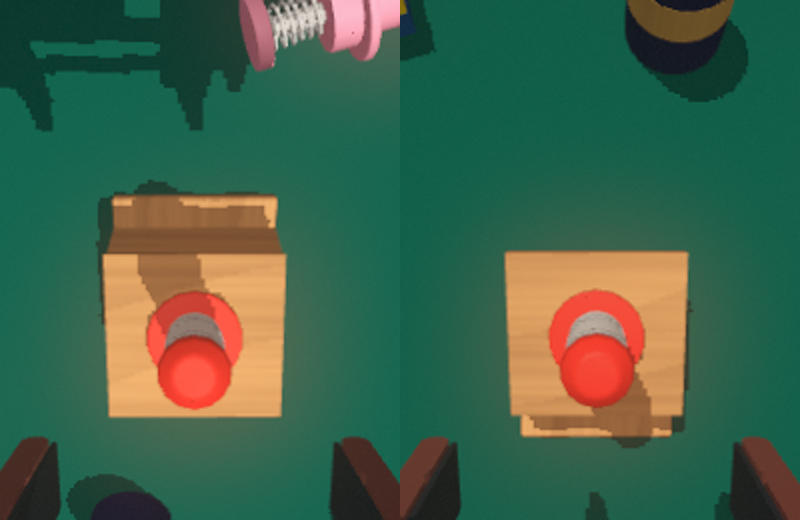

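The dot is confirmed at (577.4, -213.6). Along the handle axis, the cap and collar sit nearly symmetrically in both views: collar x 146–242 and 149–245, cap x 157–232 and 160–235 (crop pixels).

Run:
```python
from pr import *
import pickle
from scipy.optimize import least_squares as LS
pk=pickle.load(open("a.pkl","rb"));c=pickle.load(open("cams.pkl","rb"))
def outl(P,p):
    o=p[:3];ax=np.array([np.sin(p[4])*np.cos(p[3]),np.sin(p[4])*np.sin(p[3]),np.cos(p[4])])
    e1=np.cross(ax,[0,1,0]);e1/=np.linalg.norm(e1);e2=np.cross(ax,e1)
    g=lambda z,rad:np.array([proj(P,o+ax*z+rad*(np.cos(t)*e1+np.sin(t)*e2)) for t in np.linspace(0,6.28,40)])
    bb=lambda q:np.r_[q.min(0),q.max(0)]
    return np.r_[bb(np.vstack([g(0,26),g(5,26)]))[:3],bb(np.vstack([g(67,16.5),g(80,16.5)]))[[0,2,3]]]
A=np.array([146,291,242,157,232,409])/2+[160,0,160,160,160,0]
B=np.array([149,290,245,160,235,407])/2+[160,0,160,160,160,0]
C=np.array([210,47,262,213,251,117]);D=np.array([297,120,348,316,355,196])
V=[(pk[-1],A),(pk[1],B),(c["p1"],C),(c["p2"],D)]
for W in(V,V[:2]):
    r=LS(lambda p:np.concatenate([outl(a,p)-b for a,b in W]),[528.5,222,71,3.166,.349],x_scale=[1,1,1,.03,.03]);print(r.x.round(3),r.fun.round(1))
# fixed tilt and z per text as a check
r=LS(lambda p:np.concatenate([outl(a,[p[0],p[1],p[2],p[3],.349])-b for a,b in V]),[528.5,222,71,3.166],x_scale=[1,1,1,.03]);print(r.x.round(3))
```

```text
[5.29188e+02 2.22639e+02 6.62670e+01 3.15300e+00 3.23000e-01] [-1.1 -2.5 -1.2 -1.7 -1.   1.5  0.2 -0.4  0.  -0.6  0.3  0.4  0.3 -0.8
 -0.1 -2.   0.8  0.8 -0.5 -1.8 -2.1 -1.2  0.   0.8]
[5.30737e+02 2.23377e+02 6.55100e+01 3.16100e+00 3.46000e-01] [-0.4 -1.6 -0.7 -1.1 -0.4  0.5 -0.4 -1.6 -0.7 -1.1 -0.4  0.5]
[530.261 222.666  66.355   3.155]
```

Run:
```python
from pr import *
O=np.array([528.5,222.7,71.5]);ax,q=frame(-1,3.155)
env.reach(O+ax*190,q)
print(env.move_l(O+ax*102,rate=110,f_stop=15));print(env.read_state()["force"].round(1))
set_gripper(20)
st=env.read_state();print(st["width"],st["grip_force"],st["force"].round(1))
print(env.move_l(O+ax*185,rate=90,f_stop=25));
st=env.read_state();print(st["width"],st["grip_force"],st["force"].round(1))
D=[577.4,-213.6]; yaw=np.pi
env.move_l(st["tool_pos"]+[-20,0,40],rate=150)
env.reach([D[0],D[1],260],down(yaw));env.hold(.4)
st=env.read_state();im=viewer.camera("wrist");print(st["tool_pos"],st["force"].round(2),st["wrist_torque"].round(3),st["width"],st["time_s"])
cv2.imwrite("pics/g.png",im);cv2.imwrite("pics/gb.png",cv2.resize(im[100:330,130:390],None,fx=2.6,fy=2.6,interpolation=cv2.INTER_CUBIC))
```

```text
False
[-0.2  0.1  0.8]
31.27640961827715 30.000094884017017 [-0.5 -0.   1.1]
False
31.381322282324923 29.999910490005277 [-0.2 -1.1 -1. ]
[ 577.53613467 -213.17218207  260.15884456] [ 0.02  0.14 -0.95] [ 0.042 -0.106  0.002] 31.335148048854705 44.275
```

View pics/gb.png

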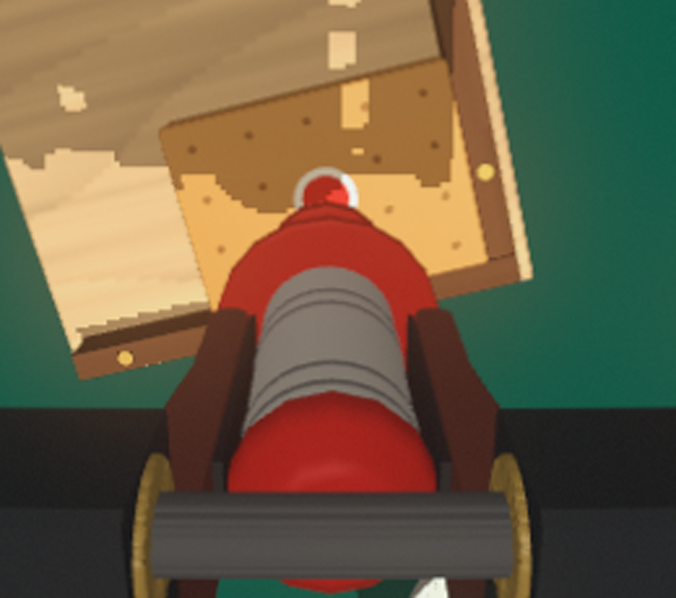

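The press is held about upright over the dot, with collar edges at crop x 218–438, top y 217, foot edge y 203. Next I check its offset and tilt in the tool frame.

Run:
```python
from h import *
from scipy.optimize import least_squares as LS
p=viewer.camera_params("wrist");p["pose"]=p["tool_from_camera"]
m=lambda x,y:(130+x/2.6,100+y/2.6)
def ring(q,z,r):  # q: dx, tilt about y, dz(origin tool z), dy
    a=np.linspace(0,6.28,60);X=np.c_[r*np.cos(a),r*np.sin(a),np.full(60,-z)]
    X=R.from_euler("y",q[1]).apply(X)+[q[0],q[3],q[2]]
    return np.array([proj(p,v) for v in X])
def f(q):
    col=np.vstack([ring(q,0,26),ring(q,5,26)]);ft=ring(q,-50,17);ft2=ring(q,-46,17);cap=ring(q,67,16.5);
    return np.r_[col.min(0)-[m(218,0)[0],m(0,217)[1]],col[:,0].max()-m(438,0)[0],min(ft[:,1].min(),ft2[:,1].min())-m(0,203)[1],cap[:,1].min()-m(0,392)[1]]
q0=[0,0,102,0];print(f(q0).round(1))
r=LS(f,q0,x_scale=[1,.02,1,1]);print(r.x.round(3),r.fun.round(1))
```

```text
[-3.5 -1.7 -1.2 -1.5 -3.6]
[-2.34800e+00  1.40000e-02  1.05737e+02  1.37600e+00] [-0.2  0.6  0.2 -0.4 -0.2]
```

Run:
```python
from h import *
T=np.array([576.2,-214.4]);
env.move_l([*T,203],rate=100);env.hold(.4)
def F(n=8):
    v=[]
    for _ in range(n):env.hold(.05);v.append(env.read_state()["force"])
    return np.mean(v,0)
f0=F();print(f0.round(2))
hit=env.move_l([*T,178],rate=12,f_stop=2.5)
z=env.read_state()["tool_pos"][2];df=F()-f0;print(hit,z,df.round(2))
zc=z
for _ in range(3):
    if not hit or abs(5-df[2])<.3:break
    zc-=np.clip((5-df[2])/.4,-5,5);env.move_l([*T,zc],rate=12);env.hold(.2);df=F()-f0
    print(zc,env.read_state()["tool_pos"].round(2),df.round(2))
st=env.read_state();print(st["time_s"],st["width"],st["wrist_torque"])
b=viewer.camera("wrist");s=viewer.camera("scene")
cv2.imwrite("pics/f.png",np.hstack([cv2.resize(b[100:330,130:390],None,fx=1.53,fy=1.53),cv2.resize(s[130:280,100:270],None,fx=2.34,fy=2.34)[:351]]))
```

```text
[-0.07 -0.05 -0.85]
True 183.25994991058664 [-0.24 -0.39  2.64]
178.25994991058664 [ 576.22 -214.42  178.28] [ 0.14 -0.62  4.33]
176.59685845937645 [ 576.22 -214.41  176.58] [ 0.1  -0.78  5.46]
177.74651781372268 [ 576.17 -214.4   177.72] [-0.08 -0.77  4.85]
50.6 31.238105584534065 [-0.14143293 -0.12223951  0.00631993]Traceback (most recent call last):
  File "<stdin>", line 18, in <module>
    return _nx.concatenate(arrs, 1, dtype=dtype, casting=casting)
           ~~~~~~~~~~~~~~~^^^^^^^^^^^^^^^^^^^^^^^^^^^^^^^^^^^^^^^
ValueError: all the input array dimensions except for the concatenation axis must match exactly, but along dimension 0, the array at index 0 has size 352 and the array at index 1 has size 351
```

Run:
```python
from h import *
b=viewer.camera("wrist");s=viewer.camera("scene")
cv2.imwrite("pics/f.png",np.hstack([cv2.resize(b[100:330,130:390],(400,354)),cv2.resize(s[110:270,90:271],(400,354))]))
print(env.read_state()["force"].round(2))
```

```text
[-0.8  -1.09  3.58]
```

View pics/f.png

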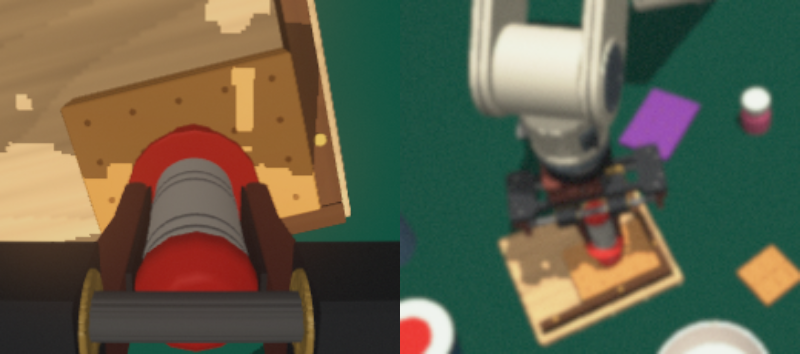

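The stack is still tight in the corner. The press stands upright on the dot at about 4.9 N (dot and foot now hidden under the collar at about (195,150)), so I'm handing in.

```bash
python3 -c "
from station import workorder
print(workorder.sign_off())"
```

```text
the job is handed in; nothing more can be done
None
```

I tapped the three panels flush and tight into the corner, and the arm is holding the press upright on the icing dot at about 4.9 N. I handed the job in at roughly 51 s. The foot's centring was worked out to within 1–2 mm, because the collar hides the dot from the camera; no verdict on the job came back.

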